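Lids back on the storage pots

ROBOT

A 6-joint arm with a two-finger parallel gripper is mounted at the origin on a cart in front of the work surface, level with it; the furniture and walls round the work are solid. World frame = base frame: x ahead of the robot, y to its left, z up, the work surface at z = 0. Lengths are in m, angles in rad, forces in N, time in s.
With the tool pointing down it reaches from about 0.35 to 0.775 m from the base axis. Payload 7.3 kg.
Tool frame: the origin (TCP) lies between the finger pads; the fingertips stand 11 mm ahead of it and the grasp point (between the pads) lies 8 mm behind it; x points along the fingers, y is the direction in which the jaws open and shut, and the axes are right-handed (so a half turn about x gives the same grasp; the last joint's range is limited). The gripper opens to 92 mm and grips with 3 to 60 N. Pads are 19 mm wide; open, the fingers measure 130 mm over their backs; the gripper's body (75 mm by 190 mm) begins 47 mm behind the grasp point.
Start: joints at [0.975, 0.342, 1.524, -0, 1.275, -0.146], TCP at [0.228, 0.473, 0.238] pointing down, gripper open.
Joint ranges: [-2.53, 2.53], [-0.77, 2.02], [0.04, 2.7], [-1, 4.14], [0.28, 2.66], [-3.11, 3.11]. Speed limits (rad/s): [2.57, 2.57, 3.14, 3.14, 3.14, 3.14].

INTERFACE

Orientations are given as a rotation vector (axis times angle).
In Python, from plant import r, eyes gives the robot as it stands. The module is installed in compiled form; this text tells all that it offers.
- The arm moves only by the shell command python3 -m pendant 'ROWS'. ROWS is a JSON object of lists of equal length, an entry for each row: "dp": the shift along the tool's x, y, z normalised to -1 to 1, where 1 is 50 cm, a list of three; "turn": the turn, a rotation vector about the tool's x, y, z normalised to -1 to 1, where 1 is 45 degrees, a list of three; "jaw": the opening, from 0 (shut) to 1 (fully open). A call has 1 to 20 rows; each row is the pose to reach, as a shift and turn from the pose measured when the call began, along the tool's axes at that moment; what a row does not reach only later rows make up. A row lasts 1/10 s, in which the tool goes at most 50 mm and 8.59 degrees, less where a joint would pass 70% of its speed; a pose out of reach is approached as far as the arm can. A call with a number of a shift or a turn outside -1 to 1 is refused whole. A call with a gripper value outside its range is refused whole. The fingers move at their own pace and stop on an object; the grip force is fixed at half the most. Time passes only in rows, so rows that repeat a pose let the fingers close. It gives the time, the measured TCP pose, the force and the opening at its end, in the units of the state.
- r.get_obs(): the state, without advancing time (a new reading comes with each control period).
- eyes.capture(name): name is "scene" or "top"; returns the picture (480x640x3 uint8, red, green, blue); there is no depth.
- eyes.camera_params(name): a dict with "fx", "fy", "cx", "cy" (pixels), "cam_to_world" (4x4, takes a point from camera to world coordinates). Camera axes: x right, y up, looking along -z (the intrinsics and any distortion apply to the point x, -y, -z); pixel columns grow to the right and rows downward; lengths in m; the calibration is good to about 2 mm. A picture is of the moment at which its call begins. camera_params takes no time and is no camera call.
- r.close_job(): hands the job in, once; it reports no verdict.
The state is a dict: "t": time; "joint_positions": joint angles; "qvel": joint speeds; "joint_torque": joint torques, N m; "ee_pos": TCP position; "ee_rot": TCP orientation; "force": force on the tool from outside, world axes, zero at the start; "wrist_torque": the same for the moment, N m; "finger_gap": finger opening in m.
Only numpy, scipy, OpenCV 4.12 (cv2) and the standard library are available. Lean on these libraries where they do the work, as an engineer would, in place of code of your own. Each camera call takes 0.05 s, during which the arm holds its last target. There are 200 camera calls.

TASK

The four storage pots and their lids are washed and dry: close every pot with the lid that belongs to it, pressed home so that it sits level on the rim all round. Leave the pots standing where they are, and do not knock over the salt shaker or the pot of toothpicks that stand among them.

Things in the scene. Friction and masses are not known exactly. Their poses are not given: they have to be found in the camera images.
- lid_large_round: Light wooden lid of the large round pot, 80 mm across, right way up on the dark 4 mm drying mat. Origin: centre of its underside. From there up: grey tapered seal 10 mm deep (66 mm across at the top and 57 mm at its foot), 9 mm board, then in the middle a round knob 23 mm thick, 30 mm tall (top at z = 49 mm). 30 to 90 g.
- pot_large_round: Open white ceramic large round pot, 80 mm across outside, 58 mm tall, 5 mm walls, mouth 70 mm across; loose (0.15 to 0.46 kg), on the worktop in the row behind the mat. Origin: centre of its underside. Its lid is home when the board lies on the rim: lid origin 48 mm above pot origin, on its axis.
- lid_small_round: Light wooden lid of the small round pot, 54 mm across, right way up on the dark 4 mm drying mat. Origin: centre of its underside. From there up: grey tapered seal 10 mm deep (40 mm across at the top and 31 mm at its foot), 9 mm board, then in the middle a round knob 23 mm thick, 30 mm tall (top at z = 49 mm). 30 to 90 g.
- pot_small_round: Open white ceramic small round pot, 54 mm across outside, 52 mm tall, 5 mm walls, mouth 44 mm across; loose (0.15 to 0.46 kg), on the worktop in the row behind the mat. Origin: centre of its underside. Its lid is home when the board lies on the rim: lid origin 42 mm above pot origin, on its axis.
- lid_square: Light wooden lid of the square pot, 64 x 64 mm, right way up on the dark 4 mm drying mat. Origin: centre of its underside. From there up: grey tapered seal 10 mm deep (50 x 50 mm at the top and 41 x 41 mm at its foot), 9 mm board, then in the middle a square knob 22 x 22 mm, its faces parallel to the lid's sides, 30 mm tall (top at z = 49 mm). Sides along x and y; fits in any of four quarter turns. 30 to 90 g.
- pot_square: Open white ceramic square pot, 64 x 64 mm outside, 54 mm tall, 5 mm walls, mouth 54 x 54 mm; loose (0.15 to 0.46 kg), on the worktop in the row behind the mat. Origin: centre of its underside. Its lid is home when the board lies on the rim: lid origin 44 mm above pot origin, on its axis.
- lid_oblong: Light wooden lid of the oblong pot, 92 mm (along its x axis) x 52 mm (along its y axis), right way up on the dark 4 mm drying mat. Origin: centre of its underside. From there up: grey tapered seal 10 mm deep (78 x 38 mm at the top and 69 x 29 mm at its foot), 9 mm board, then in the middle an upright bar 50 mm long (along x) and 16 mm thick (along y), 30 mm tall (top at z = 49 mm). Fits either way round. 30 to 90 g.
- pot_oblong: Open white ceramic oblong pot, 92 mm (along its x axis) x 52 mm (along its y axis) outside, 44 mm tall, 5 mm walls, mouth 82 mm (x) x 42 mm (y); loose (0.15 to 0.46 kg), on the worktop in the row behind the mat. Origin: centre of its underside. Its lid is home when the board lies on the rim: lid origin 34 mm above pot origin, on its axis.
- toothpick_pot: Small clear pot of toothpicks, 41 mm across, 64 mm tall, standing loose in the row of lids. Both rows run along the front edge of the worktop, about in the world direction (-0.5, 0.87, 0). Origin: centre of its underside.
- salt_shaker: Glass salt shaker with a grey cap, 44 mm across, 90 mm tall, standing loose among the pots. Origin: centre of its underside.

How it is judged:
At the end, for the whole second after the job is handed in: Every lid is on its own pot: centred within 6 mm, its height within 3 mm of fully home, level within 0.06 rad, at rest; every pot is upright within 4 cm of where it stood; the salt shaker and the toothpick pot stand upright (horizontal distance between lid_large_round and pot_large_round below 0.006 m and z of lid_large_round in the frame of pot_large_round between 0.045 and 0.051 m and angle between each of lid_large_round, pot_large_round, lid_small_round, pot_small_round, lid_square, pot_square, lid_oblong, pot_oblong's own z axis and vertical below 0.06 rad and distance of each of pot_large_round, pot_small_round, pot_square, pot_oblong from where it was at the start of the episode below 0.04 m and linear speed of each of lid_large_round, lid_small_round, lid_square, lid_oblong below 0.02 m/s and horizontal distance between lid_small_round and pot_small_round below 0.006 m and z of lid_small_round in the frame of pot_small_round between 0.039 and 0.045 m and horizontal distance between lid_square and pot_square below 0.006 m and z of lid_square in the frame of pot_square between 0.041 and 0.047 m and horizontal distance between lid_oblong and pot_oblong below 0.006 m and z of lid_oblong in the frame of pot_oblong between 0.031 and 0.037 m and angle between each of toothpick_pot, salt_shaker's own z axis and vertical below 0.15 rad); the robot touches nothing.
It fails at once if a pot is knocked over (angle between any of pot_large_round, pot_small_round, pot_square, pot_oblong's own z axis and vertical above 0.5 rad).
It fails at once if the salt shaker or the toothpick pot is knocked over (angle between any of toothpick_pot, salt_shaker's own z axis and vertical above 0.6 rad).
It also fails if it takes over 90 s, if anything falls off the work surface, if the arm or the gripper's body presses on something with over 40 N, if the wrist force passes 120 N, or if a joint passes its speed limit or range.

## Working session

There is one attempt and no reset: what is moved stays moved. The work goes in short steps, Python scripts to look and compute and a shell command to move; the robot and the scene stay as the last step left them, time stands still between calls to the robot, and variables do not carry over. Pictures are saved under pics/ and viewed, about 12 in all and at most 16, crops included, and the job is handed in when it is done.

```bash
mkdir -p pics; python3 - <<'E'
from plant import r, eyes
import cv2
o=r.get_obs(); print(o['t'],o['ee_pos'],o['ee_rot'],o['finger_gap'])
for n in('scene','top'):
    p=eyes.camera_params(n); print(n,{k:(v if k!='cam_to_world' else [list(map(lambda x:round(float(x),4),q)) for q in v]) for k,v in p.items()})
    cv2.imwrite(f'pics/{n}0.png',eyes.capture(n)[:,:,::-1])
E
```

```text
0.0 [0.2280373  0.47246409 0.23705113] [ 0.35167065  1.54242218 -0.35389094] 0.09157453168891179
scene {'fx': 559.4549702629417, 'fy': 559.4549702629417, 'cx': 325.7466248377794, 'cy': 238.59172828941786, 'cam_to_world': [[0.8855, 0.1926, -0.4228, 0.0425], [-0.4645, 0.352, -0.8126, -0.6255], [-0.0077, 0.916, 0.4012, 0.4594], [0.0, 0.0, 0.0, 1.0]]}
top {'fx': 609.1283077412656, 'fy': 609.1283077412656, 'cx': 321.93917064787587, 'cy': 235.50392004349771, 'cam_to_world': [[0.0081, 0.9831, -0.183, 0.3113], [-0.9999, 0.0058, -0.0133, 0.1841], [-0.012, 0.1831, 0.983, 0.9388], [0.0, 0.0, 0.0, 1.0]]}
```

View pics/top0.png

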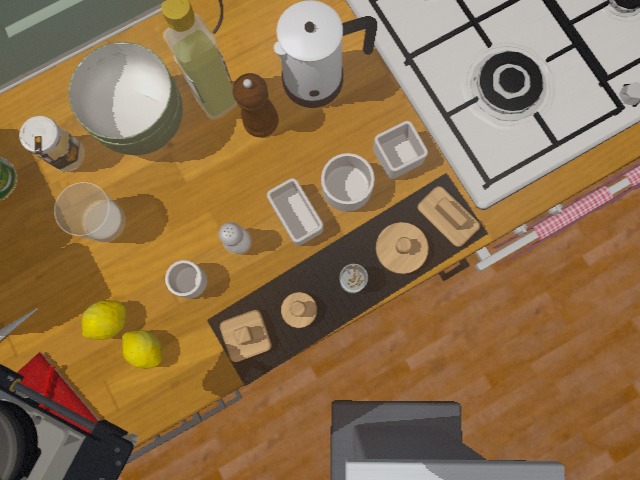

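View pics/scene0.png

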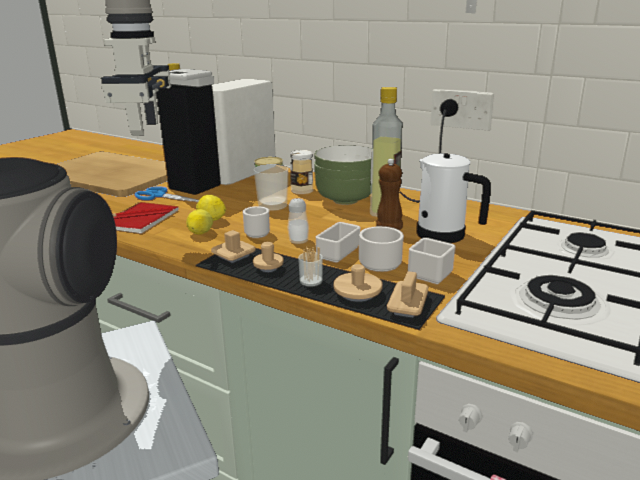

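The top view shows the lids from left to right: square (247,335), small round (299,310), toothpick pot (353,278), large round (403,247), oblong (450,217). The pots are small round (187,280), salt shaker (235,237), oblong (296,210), large round (348,181) and square (401,150). The scene view shows the same layout. Next I measure contours in the top view.

```bash
cat > h.py <<'E'
import numpy as np, cv2
from plant import r, eyes
from scipy.spatial.transform import Rotation as R
def ray(n,uv,z):
    p=eyes.camera_params(n); T=np.array(p['cam_to_world']); uv=np.atleast_2d(uv).astype(float)
    d=np.c_[(uv[:,0]-p['cx'])/p['fx'],-(uv[:,1]-p['cy'])/p['fy'],-np.ones(len(uv))]@T[:3,:3].T
    return (T[:3,3]+d*((z-T[2,3])/d[:,2])[:,None])[:,:2]
def proj(n,P):
    p=eyes.camera_params(n); T=np.array(p['cam_to_world']); q=(np.atleast_2d(P)-T[:3,3])@T[:3,:3]
    return np.c_[p['cx']+p['fx']*q[:,0]/-q[:,2], p['cy']-p['fy']*q[:,1]/-q[:,2]]
E
python3 - <<'E'
from h import *
im=cv2.imread('pics/top0.png'); hsv=cv2.cvtColor(im,cv2.COLOR_BGR2HSV)
c=im[120:400,150:500]; cv2.imwrite('pics/crop.png',cv2.resize(c,None,fx=2.1,fy=2.1,interpolation=cv2.INTER_CUBIC))
H,S,V=cv2.split(hsv)
# lids: saturated light wood within mat
mat=np.zeros_like(H); cv2.fillPoly(mat,[np.int32([[211,320],[446,178],[486,234],[245,382]])],255)
wood=((S>60)&(V>120)).astype(np.uint8)*255&mat
white=((S<60)&(V>90)).astype(np.uint8)*255
def rep(mask,seeds,z):
    n,l,st,ce=cv2.connectedComponentsWithStats(mask)
    for name,(u,v) in seeds.items():
        w=l[v-3:v+4,u-3:u+4]; k=np.bincount(w[w>0]).argmax() if (w>0).any() else 0
        if not k: print(name,'none'); continue
        m=(l==k).astype(np.uint8); cs=cv2.findContours(m,cv2.RETR_EXTERNAL,cv2.CHAIN_APPROX_NONE)[0]
        cc=max(cs,key=cv2.contourArea)[:,0]; P=ray('top',cv2.convexHull(cc)[:,0],z[name])*1000
        print(name,st[k],'rect',[np.round(x,1) for x in cv2.minAreaRect(P.astype(np.float32))],'circ',np.round(cv2.minEnclosingCircle(P.astype(np.float32))[0],1),'pxc',np.round(ce[k],1))
rep(wood,dict(sq=(247,350),sr=(290,316),lr=(390,255),ob=(440,225)),dict(sq=.023,sr=.023,lr=.023,ob=.023))
rep(white,dict(sr=(170,285),ob=(275,205),lr=(325,185),sq=(379,150),salt=(235,230)),dict(sr=.052,ob=.044,lr=.058,sq=.054,salt=.09))
o=r.get_obs(); print(R.from_rotvec(o['ee_rot']).as_matrix().round(3))
E
```

```text
sq [ 220  310   51   52 1758] rect [array([330.1, 309.8]), array([63.9, 63.5]), np.float64(20.7)] circ [331.1 309.9] pxc [244.9 335.3]
sr [281 292  35  36 992] rect [array([369. , 231.4]), array([52.1, 51. ]), np.float64(0.6)] circ [368.8 230.9] pxc [298.3 309.6]
lr [ 376  222   53   52 2114] rect [array([464.2,  75.2]), array([78.5, 79.1]), np.float64(26.0)] circ [463.9  74.9] pxc [401.6 247.5]
ob [ 418  186   62   61 1973] rect [array([513.8,   2.8]), array([91.7, 52.4]), np.float64(43.8)] circ [514.2   2.6] pxc [448.2 216. ]
sr [ 165  260   42   38 1210] rect [array([410.1, 395.8]), array([60.6, 52.9]), np.float64(46.8)] circ [411.4 395. ] pxc [185.4 278.9]
ob [ 267  178   56   67 2160] rect [array([515. , 236.9]), array([97.2, 52.9]), np.float64(30.9)] circ [515.3 237.1] pxc [295.1 211.4]
lr [ 321  153   54   58 2447] rect [array([557.9, 158.4]), array([88.1, 79.3]), np.float64(0.3)] circ [557.5 159. ] pxc [347.1 181.6]
sq [ 373  121   55   58 2079] rect [array([610.1,  79.7]), array([71.8, 73.3]), np.float64(27.6)] circ [609.6  78.7] pxc [399.5 149.1]
salt [219 222  31  31 704] rect [array([466.4, 320.3]), array([49.3, 35.9]), np.float64(45.9)] circ [466.1 320.5] pxc [234.2 237.4]
[[-0.001  0.435  0.901]
 [-0.001  0.901 -0.435]
 [-1.    -0.001 -0.   ]]
```

View pics/crop.png

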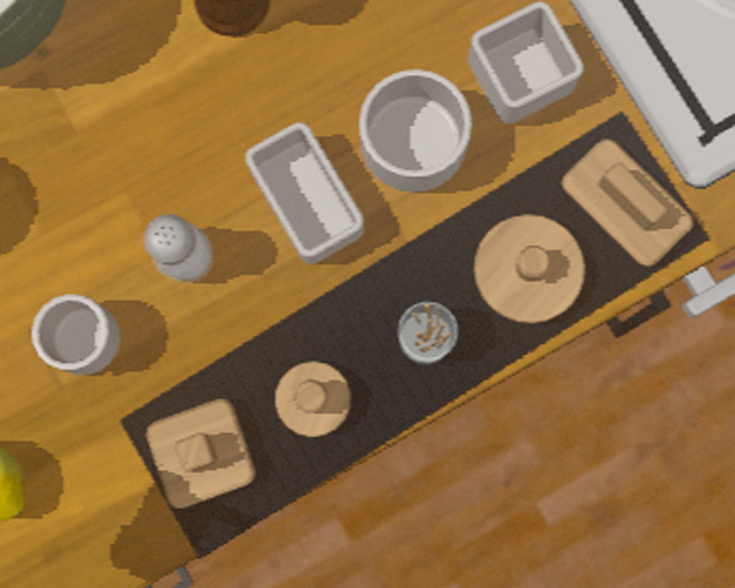

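```bash
python3 - <<'E'
from h import *
from scipy.optimize import least_squares
im=cv2.imread('pics/top0.png'); H,S,V=cv2.split(cv2.cvtColor(im,cv2.COLOR_BGR2HSV))
mat=np.zeros_like(H); cv2.fillPoly(mat,[np.int32([[211,320],[446,178],[486,234],[245,382]])],255)
wood=((S>60)&(V>120)).astype(np.uint8)*255&mat; white=((S<60)&(V>90)).astype(np.uint8)*255
N=np.array([311.3,184.1])
def cont(mask,u,v,z):
    l=cv2.connectedComponents(mask)[1]; w=l[v-3:v+4,u-3:u+4]; k=np.bincount(w[w>0]).argmax()
    cc=max(cv2.findContours((l==k).astype(np.uint8),0,cv2.CHAIN_APPROX_NONE)[0],key=len)[:,0]
    return ray('top',cc,z)*1000
def rect(P,sx,sy,ang,c):
    a=np.radians(ang); e=np.array([[np.cos(a),np.sin(a)],[-np.sin(a),np.cos(a)]])
    for it in range(3):
        Q=(P-c)@e.T; out=[]
        for i,s in((0,sx/2),(1,sy/2)):
            sg=np.sign((c-N)@e[i]); j=1-i; q=(sx,sy)[j]/2
            m=(np.abs(sg*Q[:,i]-s)<7)&(np.abs(Q[:,j])<q*.7)
            vx,vy,x0,y0=cv2.fitLine(P[m].astype(np.float32),cv2.DIST_HUBER,0,.01,.01).ravel()
            t=np.degrees(np.arctan2(vy,vx))-(90 if i==0 else 0); out.append((((t-np.degrees(a)+90)%180)-90+np.degrees(a),(np.array([x0,y0])),i,sg,s,m.sum()))
        a=np.radians(np.mean([o[0] for o in out])); e=np.array([[np.cos(a),np.sin(a)],[-np.sin(a),np.cos(a)]])
        c=sum(e[o[2]]*(e[o[2]]@o[1]+o[3]*(.6-o[4])) for o in out)
    return c.round(1),[round(float(o[0]),1) for o in out],[int(o[5]) for o in out]
def circ(P,rad,c):
    c=np.array(c,float)
    for _ in range(4):
        d=(c-N)/np.linalg.norm(c-N); F=P[((P-c)@d)>-.1*rad]
        s=least_squares(lambda x:np.hypot(*(F-x).T)-(rad-.6),c,loss='huber'); c=s.x
    return c.round(1),round(float(np.abs(s.fun).mean()),2)
A=np.array
print('pot sr',circ(cont(white,170,285,.052),27,[412,399]))
print('pot lr',circ(cont(white,325,185,.058),40,[562,158]))
print('pot ob',rect(cont(white,275,205,.044),92,52,30.9,A([518,238.])))
print('pot sq',rect(cont(white,379,150,.054),64,64,30,A([616,77.])))
print('lid sr',circ(cont(wood,290,316,.023),27,[369,231]))
print('lid lr',circ(cont(wood,390,255,.023),40,[464,75]))
print('lid ob',rect(cont(wood,440,225,.023),92,52,43.8,A([514,3.])))
print('lid sq',rect(cont(wood,247,350,.023),64,64,20.7,A([331,310.])))
T=cv2.inRange(im,(100,100,100),(255,255,255)); print('tooth',ray('top',[[353,277]],.05)*1000,'salt',ray('top',[[231,231]],.085)*1000)
E
```

```text
pot sr (array([412. , 398.7]), 0.41)
pot lr (array([562. , 158.6]), 0.42)
pot ob (array([517.4, 237.7]), [30.4, 30.9], [21, 36])
pot sq (array([615.8,  77.5]), [27.1, 28.3], [27, 25])
lid sr (array([368.4, 230.5]), 0.41)
lid lr (array([463.8,  75.3]), 0.42)
lid ob (array([513.9,   2.8]), [45.4, 44.7], [17, 31])
lid sq (array([330.1, 308.9]), [19.9, 23.9], [28, 28])
tooth [[415.13813483 150.03772712]] salt [[475.9741925  325.70699183]]
```

```bash
cat >> h.py <<'E'
def plan(x,y,z,th):
    o=r.get_obs(); R0=R.from_rotvec(o['ee_rot']); p=np.array(o['ee_pos']); M=R0.as_matrix()
    cur=np.degrees(np.arctan2(M[1,1],M[0,1]))
    a=np.radians(th); X=np.array([0,0,-1.]); Y=np.array([np.cos(a),np.sin(a),0]); Rt=R.from_matrix(np.c_[X,Y,np.cross(X,Y)])
    print('t',round(o['t'],2),'pos',(p*1000).round(1),'yaw',round(cur,1),'F',np.round(o['force'],1),'gap',round(o['finger_gap']*1000,1))
    print('dp',(M.T@(np.array([x,y,z])/1000-p)/.5).round(4),'turn',((R0.inv()*Rt).as_rotvec()/np.radians(45)).round(3))
E
python3 -c "
from h import *
plan(330.5,309.5,120,110.7)"
```

```text
t 0.1 pos [228.  472.5 237.1] yaw 64.2 F [0.3 0.5 0.4] gap 91.9
dp [ 0.2345 -0.2041  0.3263] turn [-1.033e+00 -1.000e-03  2.000e-03]
```

```bash
python3 -m pendant '{"dp":[[0.234,-0.204,0.326],[0.234,-0.204,0.326],[0.234,-0.204,0.326],[0.234,-0.204,0.326],[0.234,-0.204,0.326],[0.234,-0.204,0.326],[0.234,-0.204,0.326],[0.234,-0.204,0.326]],"turn":[[-1,0,0],[-1,0,0],[-1,0,0],[-1,0,0],[-1,0,0],[-1,0,0],[-1,0,0],[-1,0,0]],"jaw":[0.55,0.55,0.55,0.55,0.55,0.55,0.55,0.55]}'; python3 -c "
from h import *
plan(330.5,309.5,37,110.7)"
```

```text
t: 0.9
ee_pos: [0.3305, 0.3099, 0.1203]
ee_rot: [-0.262, 1.556, 0.261]
force: [0.3, -0.4, -0.6]
finger_gap: 0.0502
t 0.9 pos [330.5 309.9 120.3] yaw 109.1 F [ 0.3 -0.4 -0.6] gap 50.2
dp [ 0.1667 -0.0007 -0.    ] turn [-0.036 -0.001  0.001]
```

```bash
python3 -m pendant '{"dp":[[0.08,0,0],[0.14,0,0],[0.167,0,0],[0.167,0,0],[0.167,0,0],[0.167,0,0],[0.167,0,0],[0.167,0,0],[0.167,0,0]],"turn":[[-0.036,0,0],[-0.036,0,0],[-0.036,0,0],[-0.036,0,0],[-0.036,0,0],[-0.036,0,0],[-0.036,0,0],[-0.036,0,0],[-0.036,0,0]],"jaw":[0.55,0.55,0.55,0.55,0,0,0,0,0]}'; python3 - <<'E'
from h import *
plan(330.5,309.5,180,110.7)
im=eyes.capture('scene'); cv2.imwrite('pics/g1.png',cv2.resize(im[180:330,150:330,::-1],None,fx=4,fy=4,interpolation=2))
E
```

```text
t: 1.8
ee_pos: [0.3306, 0.3101, 0.0373]
ee_rot: [-0.284, 1.552, 0.283]
force: [-0.4, 0.4, 3.3]
finger_gap: 0.0221
t 1.8 pos [330.6 310.1  37.3] yaw 110.7 F [-0.4  0.4  3.3] gap 22.1
dp [-0.2854 -0.0011 -0.0006] turn [0. 0. 0.]
```

View pics/g1.png

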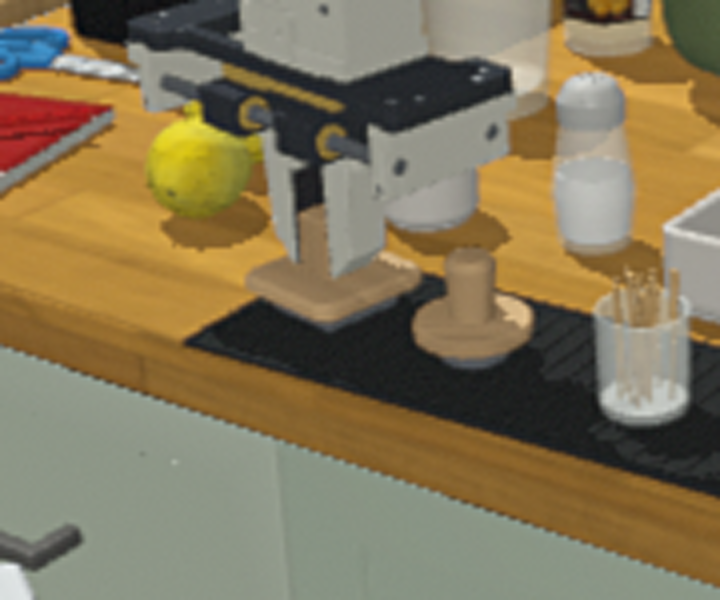

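The gap is 22 mm and the picture shows the fingers closed on the square knob, at about (330,230) in the crop. Next I lift and carry it to the square pot.

```bash
python3 -c "
from h import *
plan(615.8,77.5,150,117.7)"
```

```text
t 1.85 pos [330.6 310.1  37.3] yaw 110.7 F [-1.5  1.4  4.9] gap 21.5
dp [-0.2251 -0.6368  0.369 ] turn [-0.155  0.     0.   ]
```

```bash
python3 -m pendant '{"dp":[[-0.04,0,0],[-0.13,0,0],[-0.225,0,0],[-0.225,-0.08,0.046],[-0.225,-0.16,0.092],[-0.225,-0.24,0.138],[-0.225,-0.32,0.185],[-0.225,-0.4,0.231],[-0.225,-0.48,0.277],[-0.225,-0.56,0.323],[-0.225,-0.637,0.369],[-0.225,-0.637,0.369],[-0.225,-0.637,0.369]],"turn":[[0,0,0],[0,0,0],[0,0,0],[-0.155,0,0],[-0.155,0,0],[-0.155,0,0],[-0.155,0,0],[-0.155,0,0],[-0.155,0,0],[-0.155,0,0],[-0.155,0,0],[-0.155,0,0],[-0.155,0,0]],"jaw":[0,0,0,0,0,0,0,0,0,0,0,0,0]}'; python3 - <<'E'
from h import *
plan(615.8,77.5,90,117.7)
im=eyes.capture('top'); cv2.imwrite('pics/s1.png',cv2.resize(im[80:260,280:480,::-1],None,fx=3,fy=3,interpolation=2))
im=eyes.capture('scene'); cv2.imwrite('pics/s2.png',cv2.resize(im[140:320,330:530,::-1],None,fx=3,fy=3,interpolation=2))
a=cv2.hconcat([cv2.imread('pics/s1.png')[:,:],cv2.imread('pics/s2.png')]); cv2.imwrite('pics/s.png',cv2.resize(a,(800,360)))
E
```

```text
t: 3.15
ee_pos: [0.6156, 0.0766, 0.1489]
ee_rot: [-0.377, 1.539, 0.378]
force: [-0.9, -0.2, -0.2]
finger_gap: 0.0219
t 3.15 pos [615.6  76.6 148.9] yaw 117.6 F [-0.9 -0.2 -0.2] gap 21.9
dp [0.1178 0.0014 0.0014] turn [-0.003 -0.002 -0.001]
```

View pics/s.png

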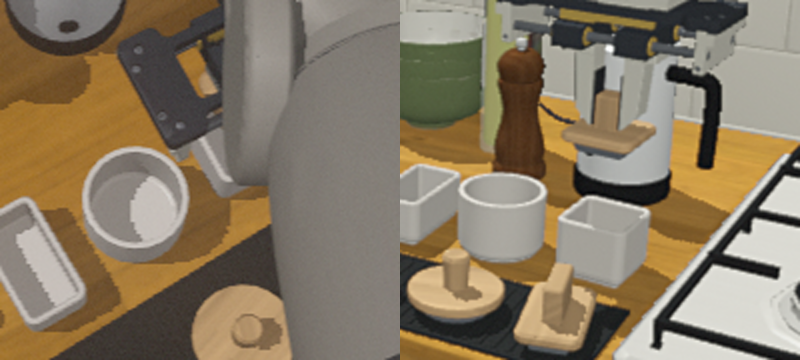

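Top view: the arm hides the lid. Scene view: the lid is level in the gripper, above and in line with the square pot at about (600,240). Lowering it now.

```bash
python3 -m pendant '{"dp":[[0.05,0.0014,0.0014],[0.09,0.0014,0.0014],[0.11,0.0014,0.0014],[0.12,0.0014,0.0014],[0.126,0.0014,0.0014],[0.132,0.0014,0.0014]],"turn":[[0,0,0],[0,0,0],[0,0,0],[0,0,0],[0,0,0],[0,0,0]],"jaw":[0,0,0,0,0,0]}'; python3 -c "
from h import *
plan(615.8,77.5,77.3,117.7)"
```

```text
t: 3.85
ee_pos: [0.6154, 0.0792, 0.0843]
ee_rot: [-0.379, 1.537, 0.379]
force: [1.4, -0.4, -0.7]
finger_gap: 0.0216
t 3.85 pos [615.4  79.2  84.3] yaw 117.7 F [ 1.4 -0.4 -0.7] gap 21.6
dp [ 0.014  -0.0034 -0.001 ] turn [0.001 0.    0.   ]
```

```bash
python3 -m pendant '{"dp":[[0.006,0,0],[0.010,0,0],[0.014,0,0],[0.016,0,0],[0.016,0,0]],"turn":[[0,0,0],[0,0,0],[0,0,0],[0,0,0],[0,0,0]],"jaw":[0,0,0,0,0]}'; python3 -c "
from h import *
plan(615.8,77.5,77.3,117.7)"
```

```text
t: 4.35
ee_pos: [0.6157, 0.0792, 0.0773]
ee_rot: [-0.379, 1.536, 0.379]
force: [-2.4, -0.4, 4.7]
finger_gap: 0.0215
t 4.35 pos [615.7  79.2  77.3] yaw 117.7 F [-2.4 -0.4  4.7] gap 21.5
dp [ 0.0001 -0.0031 -0.0014] turn [0.001 0.001 0.001]
```

```bash
python3 -m pendant '{"dp":[[0.005,0,0],[0.008,0,0],[0.008,0,0]],"turn":[[0,0,0],[0,0,0],[0,0,0]],"jaw":[0,0,0]}'; python3 -c "
from h import *
plan(615.8,77.5,77.3,117.7)"
```

```text
t: 4.65
ee_pos: [0.6158, 0.0793, 0.0773]
ee_rot: [-0.38, 1.534, 0.379]
force: [-9.7, -0.3, 25.1]
finger_gap: 0.0217
t 4.65 pos [615.8  79.3  77.3] yaw 117.7 F [-9.7 -0.3 25.1] gap 21.7
dp [-0.0001 -0.0031 -0.0017] turn [0.001 0.003 0.002]
```

Hard stop at 77.3 mm with 25 N, so the lid is home. Releasing and going up.

```bash
python3 -m pendant '{"dp":[[0,0,0],[0,0,0],[0,0,0],[0,0,0],[-0.03,0,0],[-0.1,0,0],[-0.15,0,0],[-0.15,0,0]],"turn":[[0,0,0],[0,0,0],[0,0,0],[0,0,0],[0,0,0],[0,0,0],[0,0,0],[0,0,0]],"jaw":[0,0.5,0.5,0.5,0.5,0.5,0.5,0.5]}'; python3 -c "
from h import *
plan(514,2.8,110,134.5)"
```

```text
t: 5.45
ee_pos: [0.6177, 0.0793, 0.1559]
ee_rot: [-0.381, 1.528, 0.377]
force: [0.0, 0.0, 0.7]
finger_gap: 0.0459
t 5.45 pos [617.7  79.3 155.9] yaw 117.7 F [0.  0.  0.7] gap 45.9
dp [ 0.0897 -0.0385 -0.2555] turn [-0.373  0.01   0.008]
```

```bash
python3 -m pendant '{"dp":[[0,-0.015,-0.1],[0,-0.03,-0.19],[0,-0.0385,-0.2555],[0.0897,-0.0385,-0.2555],[0.0897,-0.0385,-0.2555],[0.0897,-0.0385,-0.2555]],"turn":[[-0.15,0.01,0.008],[-0.3,0.01,0.008],[-0.373,0.01,0.008],[-0.373,0.01,0.008],[-0.373,0.01,0.008],[-0.373,0.01,0.008]],"jaw":[0.5,0.5,0.5,0.5,0.5,0.5]}'; python3 - <<'E'
from h import *
plan(514,2.8,37,134.5)
a=[cv2.resize(eyes.capture(n)[y:y+200,x:x+220,::-1],(440,400)) for n,x,y in(('scene',330,140),('top',300,80))]
cv2.imwrite('pics/c2.png',cv2.resize(cv2.hconcat(a),(800,364)))
E
```

```text
t: 6.05
ee_pos: [0.5137, 0.0029, 0.1094]
ee_rot: [-0.606, 1.486, 0.609]
force: [0.8, 0.3, -0.6]
finger_gap: 0.0459
t 6.05 pos [513.7   2.9 109.4] yaw 134.5 F [ 0.8  0.3 -0.6] gap 45.9
dp [ 0.1449 -0.001   0.0005] turn [ 0.    -0.002 -0.003]
```

View pics/c2.png

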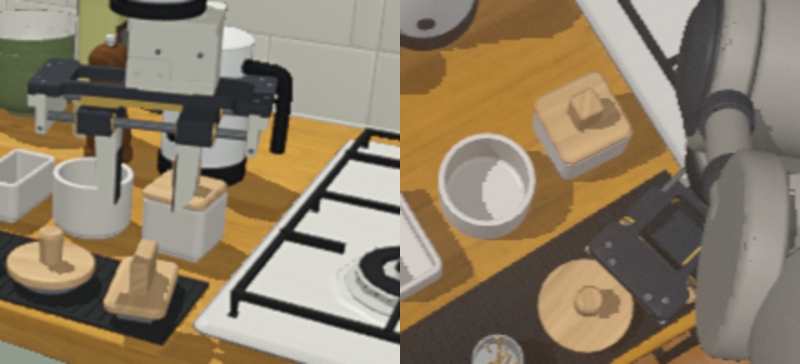

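The square lid sits level and square on its pot (scene crop at about (185,190)). The open jaws straddle the oblong bar. Descending to grip it.

```bash
python3 -m pendant '{"dp":[[0.08,0,0],[0.13,0,0],[0.145,0,0],[0.145,0,0],[0.145,0,0],[0.145,0,0],[0.145,0,0],[0.145,0,0],[0.145,0,0]],"turn":[[0,0,0],[0,0,0],[0,0,0],[0,0,0],[0,0,0],[0,0,0],[0,0,0],[0,0,0],[0,0,0]],"jaw":[0.5,0.5,0.5,0.5,0,0,0,0,0]}'; python3 -c "
from h import *
plan(517.5,237.7,150,120.7)"
```

```text
t: 7.05
ee_pos: [0.5155, 0.003, 0.0389]
ee_rot: [-0.608, 1.482, 0.607]
force: [0.3, 0.0, 4.3]
finger_gap: 0.0159
t 7.05 pos [515.5   3.   38.9] yaw 134.6 F [0.3 0.  4.3] gap 15.9
dp [-0.222   0.3314  0.3325] turn [0.308 0.002 0.002]
```

```bash
python3 -m pendant '{"dp":[[-0.04,0,0],[-0.13,0,0],[-0.222,0,0],[-0.222,0.06,0.06],[-0.222,0.12,0.12],[-0.222,0.18,0.18],[-0.222,0.24,0.24],[-0.222,0.3,0.3],[-0.222,0.331,0.334],[-0.222,0.331,0.334],[-0.222,0.331,0.334]],"turn":[[0,0,0],[0,0,0],[0,0,0],[0.1,0,0],[0.2,0,0],[0.308,0,0],[0.308,0,0],[0.308,0,0],[0.308,0,0],[0.308,0,0],[0.308,0,0]],"jaw":[0,0,0,0,0,0,0,0,0,0,0]}'; python3 - <<'E'
from h import *
plan(518.5,238.3,78,120.7)
a=[cv2.resize(eyes.capture(n)[y:y+200,x:x+220,::-1],(440,400)) for n,x,y in(('scene',270,120),('top',200,80))]
cv2.imwrite('pics/c3.png',cv2.resize(cv2.hconcat(a),(800,364)))
E
```

```text
t: 8.15
ee_pos: [0.5178, 0.2381, 0.1497]
ee_rot: [-0.421, 1.528, 0.42]
force: [0.8, -1.0, 0.0]
finger_gap: 0.0158
t 8.15 pos [517.8 238.1 149.7] yaw 120.8 F [ 0.8 -1.   0. ] gap 15.8
dp [ 0.1434 -0.0002  0.0012] turn [0.001 0.001 0.002]
```

View pics/c3.png

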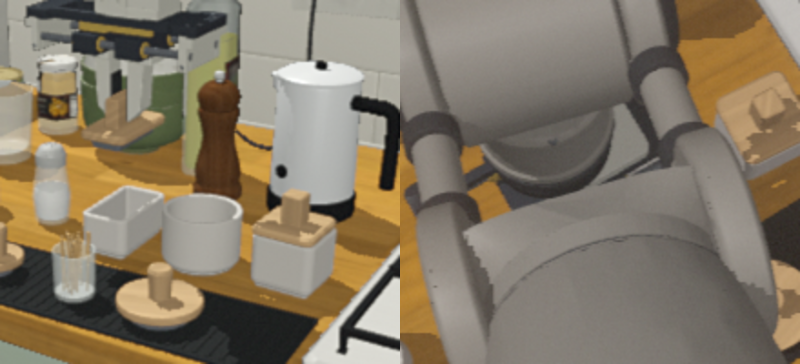

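The oblong lid is held above its pot and parallel to it, and the square pot is neatly closed. Lowering.

```bash
python3 -m pendant '{"dp":[[0.06,0,0.0012],[0.11,0,0.0012],[0.13,0,0.0012],[0.14,0,0.0012],[0.147,0,0.0012],[0.153,0,0.0012],[0.158,0,0.0012],[0.16,0,0.0012]],"turn":[[0,0,0],[0,0,0],[0,0,0],[0,0,0],[0,0,0],[0,0,0],[0,0,0],[0,0,0]],"jaw":[0,0,0,0,0,0,0,0]}'; python3 -c "
from h import *
plan(518.5,238.3,68.9,120.7)"
```

```text
t: 9.05
ee_pos: [0.5189, 0.2374, 0.0702]
ee_rot: [-0.42, 1.528, 0.418]
force: [0.9, 0.2, 0.3]
finger_gap: 0.0158
t 9.05 pos [518.9 237.4  70.2] yaw 120.6 F [0.9 0.2 0.3] gap 15.8
dp [0.0025 0.002  0.0001] turn [-0.001  0.003  0.002]
```

```bash
python3 -m pendant '{"dp":[[0.004,0,0],[0.006,0,0],[0.009,0,0],[0.011,0,0],[0.011,0,0]],"turn":[[0,0,0],[0,0,0],[0,0,0],[0,0,0],[0,0,0]],"jaw":[0,0,0,0,0]}'; python3 -c "
from h import *
plan(518.5,238.3,68.9,120.7)"
```

```text
t: 9.55
ee_pos: [0.5193, 0.2375, 0.0689]
ee_rot: [-0.42, 1.525, 0.418]
force: [-9.8, -3.8, 30.0]
finger_gap: 0.0158
t 9.55 pos [519.3 237.5  68.9] yaw 120.7 F [-9.8 -3.8 30. ] gap 15.8
dp [-0.0001  0.0021 -0.0005] turn [-0.001  0.006  0.003]
```

Home at exactly the predicted 68.9 mm with 30 N. Releasing.

```bash
python3 -m pendant '{"dp":[[0,0,0],[0,0,0],[0,0,0],[0,0,0],[-0.03,0,0],[-0.1,0,0],[-0.16,0,0],[-0.16,0,0]],"turn":[[0,0,0],[0,0,0],[0,0,0],[0,0,0],[0,0,0],[0,0,0],[0,0,0],[0,0,0]],"jaw":[0,0.5,0.5,0.5,0.5,0.5,0.5,0.5]}'; python3 -c "
from h import *
plan(464,75.2,110,120)"
```

```text
t: 10.35
ee_pos: [0.5211, 0.2382, 0.1526]
ee_rot: [-0.419, 1.517, 0.418]
force: [-0.2, -0.4, -0.2]
finger_gap: 0.0458
t 10.35 pos [521.1 238.2 152.6] yaw 120.7 F [-0.2 -0.4 -0.2] gap 45.8
dp [ 0.0831 -0.2219 -0.2655] turn [0.015 0.015 0.005]
```

```bash
python3 -m pendant '{"dp":[[0,-0.06,-0.075],[0,-0.12,-0.15],[0,-0.18,-0.22],[0,-0.222,-0.2655],[0.083,-0.222,-0.2655],[0.083,-0.222,-0.2655],[0.083,-0.222,-0.2655]],"turn":[[0.015,0.015,0.005],[0.015,0.015,0.005],[0.015,0.015,0.005],[0.015,0.015,0.005],[0.015,0.015,0.005],[0.015,0.015,0.005],[0.015,0.015,0.005]],"jaw":[0.5,0.5,0.5,0.5,0.5,0.5,0.5]}'; python3 - <<'E'
from h import *
plan(464,75.2,37,120)
a=[cv2.resize(eyes.capture(n)[y:y+200,x:x+220,::-1],(440,400)) for n,x,y in(('scene',270,140),('top',220,130))]
cv2.imwrite('pics/c4.png',cv2.resize(cv2.hconcat(a),(800,364)))
E
```

```text
t: 11.05
ee_pos: [0.4635, 0.0753, 0.1095]
ee_rot: [-0.41, 1.534, 0.411]
force: [-0.6, 0.3, 0.2]
finger_gap: 0.0458
t 11.05 pos [463.5  75.3 109.5] yaw 120.0 F [-0.6  0.3  0.2] gap 45.8
dp [ 0.145  -0.0009  0.0012] turn [-0.    -0.003 -0.002]
```

View pics/c4.png

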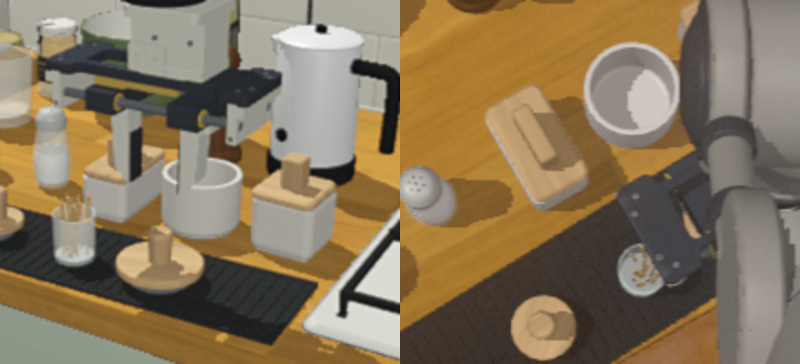

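The oblong lid is seated on its pot, and the jaws straddle the round knob. The gripper's overhang is beside and above the toothpick pot, so I grip at a slightly higher TCP of 39 mm.

```bash
python3 -m pendant '{"dp":[[0.08,0,0],[0.125,0,0],[0.141,0,0],[0.141,0,0],[0.141,0,0],[0.141,0,0],[0.141,0,0],[0.141,0,0],[0.141,0,0]],"turn":[[0,0,0],[0,0,0],[0,0,0],[0,0,0],[0,0,0],[0,0,0],[0,0,0],[0,0,0],[0,0,0]],"jaw":[0.5,0.5,0.5,0.5,0,0,0,0,0]}'; python3 -c "
from h import *
plan(562.3,158.6,150,120)"
```

```text
t: 12.05
ee_pos: [0.4654, 0.0757, 0.0411]
ee_rot: [-0.411, 1.529, 0.41]
force: [-0.8, 1.2, 6.5]
finger_gap: 0.0224
t 12.05 pos [465.4  75.7  41.1] yaw 120.0 F [-0.8  1.2  6.5] gap 22.4
dp [-0.2172  0.0462  0.2513] turn [0.001 0.003 0.002]
```

```bash
python3 -m pendant '{"dp":[[-0.04,0,0],[-0.13,0,0],[-0.217,0,0],[-0.217,0.015,0.08],[-0.217,0.03,0.16],[-0.217,0.046,0.22],[-0.217,0.046,0.254],[-0.217,0.046,0.254],[-0.217,0.046,0.254]],"turn":[[0,0.003,0.002],[0,0.003,0.002],[0,0.003,0.002],[0,0.003,0.002],[0,0.003,0.002],[0,0.003,0.002],[0,0.003,0.002],[0,0.003,0.002],[0,0.003,0.002]],"jaw":[0,0,0,0,0,0,0,0,0]}'; python3 - <<'E'
from h import *
plan(563.4,159.3,96,120)
cv2.imwrite('pics/c5.png',cv2.resize(eyes.capture('scene')[100:340,180:480,::-1],(750,600)))
E
```

```text
t: 12.95
ee_pos: [0.5627, 0.159, 0.1494]
ee_rot: [-0.411, 1.533, 0.412]
force: [0.1, -1.2, -0.8]
finger_gap: 0.0226
t 12.95 pos [562.7 159.  149.4] yaw 120.1 F [ 0.1 -1.2 -0.8] gap 22.6
dp [ 0.1067 -0.0002  0.0017] turn [ 0.001 -0.002 -0.001]
```

View pics/c5.png

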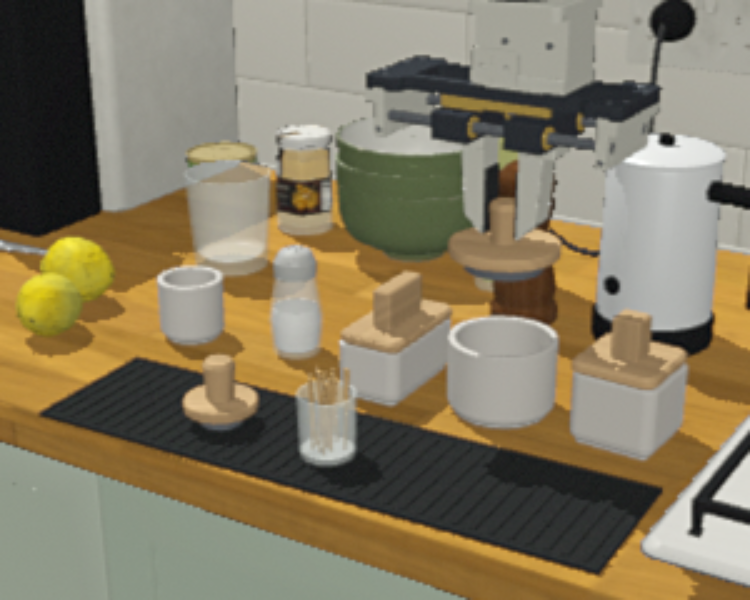

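The large lid hangs level over its pot (lid at about (505,245), pot at about (500,370)). The other things stand undisturbed. Lowering.

```bash
python3 -m pendant '{"dp":[[0.05,0,0.0017],[0.085,0,0.0017],[0.1,0,0.0017],[0.108,0,0.0017],[0.114,0,0.0017],[0.12,0,0.0017],[0.125,0,0.0017],[0.127,0,0.0017]],"turn":[[0,0,0],[0,0,0],[0,0,0],[0,0,0],[0,0,0],[0,0,0],[0,0,0],[0,0,0]],"jaw":[0,0,0,0,0,0,0,0]}'; python3 -c "
from h import *
plan(563.4,159.3,85.1,120)"
```

```text
t: 13.8
ee_pos: [0.5632, 0.1591, 0.0861]
ee_rot: [-0.411, 1.533, 0.411]
force: [0.4, 0.4, 0.0]
finger_gap: 0.0221
t 13.8 pos [563.2 159.1  86.1] yaw 120.0 F [0.4 0.4 0. ] gap 22.1
dp [0.0021 0.0001 0.0005] turn [ 0.001 -0.002 -0.001]
```

```bash
python3 -m pendant '{"dp":[[0.004,0,0],[0.007,0,0],[0.01,0,0],[0.01,0,0]],"turn":[[0,0,0],[0,0,0],[0,0,0],[0,0,0]],"jaw":[0,0,0,0]}'; python3 -c "
from h import *
plan(563.4,159.3,85.1,120)"
```

```text
t: 14.2
ee_pos: [0.5636, 0.1592, 0.0851]
ee_rot: [-0.411, 1.53, 0.411]
force: [-9.5, -3.3, 26.5]
finger_gap: 0.0222
t 14.2 pos [563.6 159.2  85.1] yaw 120.1 F [-9.5 -3.3 26.5] gap 22.2
dp [ 0.0001  0.0003 -0.0002] turn [0.001 0.001 0.001]
```

Home at 85.1 mm, as predicted, with 26 N. Releasing.

```bash
python3 -m pendant '{"dp":[[0,0,0],[0,0,0],[0,0,0],[0,0,0],[-0.03,0,0],[-0.09,0,0],[-0.14,0,0],[-0.14,0,0]],"turn":[[0,0,0],[0,0,0],[0,0,0],[0,0,0],[0,0,0],[0,0,0],[0,0,0],[0,0,0]],"jaw":[0,0.5,0.5,0.5,0.5,0.5,0.5,0.5]}'; python3 -c "
from h import *
plan(368.6,230.6,120,120)"
```

```text
t: 15.0
ee_pos: [0.5654, 0.1596, 0.1583]
ee_rot: [-0.412, 1.524, 0.41]
force: [0.2, 0.8, 0.6]
finger_gap: 0.0459
t 15.0 pos [565.4 159.6 158.3] yaw 120.1 F [0.2 0.8 0.6] gap 45.9
dp [ 0.0739  0.3204 -0.27  ] turn [0.001 0.009 0.004]
```

```bash
python3 -m pendant '{"dp":[[0,0.06,-0.05],[0,0.12,-0.1],[0,0.18,-0.15],[0,0.25,-0.21],[0,0.32,-0.27],[0.074,0.32,-0.27],[0.074,0.32,-0.27],[0.074,0.32,-0.27]],"turn":[[0,0.009,0.004],[0,0.009,0.004],[0,0.009,0.004],[0,0.009,0.004],[0,0.009,0.004],[0,0.009,0.004],[0,0.009,0.004],[0,0.009,0.004]],"jaw":[0.5,0.5,0.5,0.5,0.5,0.5,0.5,0.5]}'; python3 - <<'E'
from h import *
plan(368.6,230.6,39,120)
a=[cv2.resize(eyes.capture(n)[y:y+200,x:x+220,::-1],(440,400)) for n,x,y in(('scene',170,140),('top',160,180))]
cv2.imwrite('pics/c6.png',cv2.resize(cv2.hconcat(a),(800,364)))
E
```

```text
t: 15.8
ee_pos: [0.3687, 0.2303, 0.1196]
ee_rot: [-0.412, 1.534, 0.411]
force: [0.3, -0.1, 0.2]
finger_gap: 0.046
t 15.8 pos [368.7 230.3 119.6] yaw 120.1 F [ 0.3 -0.1  0.2] gap 46.0
dp [0.1613 0.0006 0.0004] turn [ 0.001 -0.003 -0.   ]
```

View pics/c6.png

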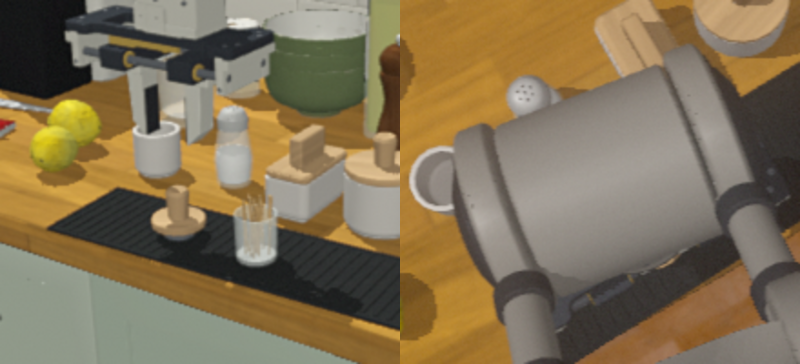

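The jaws straddle the small knob, and the salt and toothpicks are clear. Gripping.

```bash
python3 -m pendant '{"dp":[[0.08,0,0],[0.14,0,0],[0.161,0,0],[0.161,0,0],[0.161,0,0],[0.161,0,0],[0.161,0,0],[0.161,0,0],[0.161,0,0]],"turn":[[0,0,0],[0,0,0],[0,0,0],[0,0,0],[0,0,0],[0,0,0],[0,0,0],[0,0,0],[0,0,0]],"jaw":[0.5,0.5,0.5,0.5,0,0,0,0,0]}'; python3 -c "
from h import *
plan(412.5,399,160,120)"
```

```text
t: 16.8
ee_pos: [0.3706, 0.2307, 0.0409]
ee_rot: [-0.41, 1.529, 0.411]
force: [-0.1, -0.4, 7.9]
finger_gap: 0.0222
t 16.8 pos [370.6 230.7  40.9] yaw 120.0 F [-0.1 -0.4  7.9] gap 22.2
dp [-0.2377  0.2494  0.2415] turn [0.001 0.003 0.   ]
```

```bash
python3 -m pendant '{"dp":[[-0.04,0,0],[-0.13,0,0],[-0.22,0,0],[-0.238,0.06,0.06],[-0.238,0.12,0.12],[-0.238,0.18,0.18],[-0.238,0.25,0.244],[-0.238,0.25,0.244],[-0.238,0.25,0.244]],"turn":[[0,0.003,0],[0,0.003,0],[0,0.003,0],[0,0.003,0],[0,0.003,0],[0,0.003,0],[0,0.003,0],[0,0.003,0],[0,0.003,0]],"jaw":[0,0,0,0,0,0,0,0,0]}'; python3 - <<'E'
from h import *
plan(413.5,399.6,90,120)
cv2.imwrite('pics/c7.png',cv2.resize(eyes.capture('scene')[80:320,160:460,::-1],(750,600)))
E
```

```text
t: 17.7
ee_pos: [0.4128, 0.4004, 0.1594]
ee_rot: [-0.413, 1.532, 0.411]
force: [0.2, 0.3, 0.7]
finger_gap: 0.0223
t 17.7 pos [412.8 400.4 159.4] yaw 120.1 F [0.2 0.3 0.7] gap 22.3
dp [ 0.1388 -0.0019  0.0006] turn [ 0.003 -0.001  0.001]
```

View pics/c7.png

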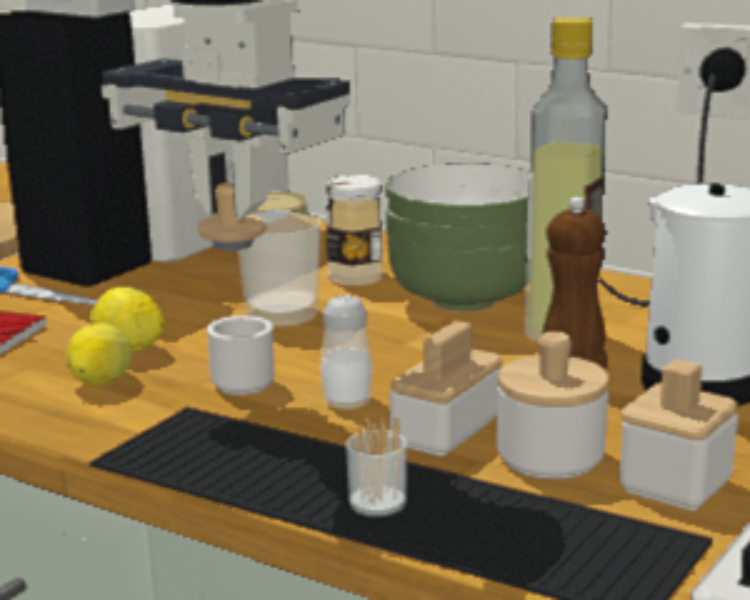

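Three pots are closed, and the small lid hangs level over its pot (lid at about (230,228), pot at about (240,355)). Lowering.

```bash
python3 -m pendant '{"dp":[[0.06,-0.0019,0.0006],[0.11,-0.0019,0.0006],[0.13,-0.0019,0.0006],[0.139,-0.0019,0.0006],[0.146,-0.0019,0.0006],[0.152,-0.0019,0.0006],[0.157,-0.0019,0.0006],[0.159,-0.0019,0.0006]],"turn":[[0,0,0],[0,0,0],[0,0,0],[0,0,0],[0,0,0],[0,0,0],[0,0,0],[0,0,0]],"jaw":[0,0,0,0,0,0,0,0]}'; python3 -c "
from h import *
plan(413.5,399.6,78.9,120)"
```

```text
t: 18.55
ee_pos: [0.4136, 0.3988, 0.0804]
ee_rot: [-0.412, 1.532, 0.411]
force: [0.4, -0.2, -0.8]
finger_gap: 0.0222
t 18.55 pos [413.6 398.8  80.4] yaw 120.1 F [ 0.4 -0.2 -0.8] gap 22.2
dp [0.003  0.0015 0.0006] turn [ 0.001 -0.001  0.001]
```

```bash
python3 -m pendant '{"dp":[[0.004,0,0],[0.007,0,0],[0.01,0,0],[0.011,0,0],[0.011,0,0]],"turn":[[0,0,0],[0,0,0],[0,0,0],[0,0,0],[0,0,0]],"jaw":[0,0,0,0,0]}'; python3 -c "
from h import *
plan(413.5,399.6,78.9,120)"
```

```text
t: 19.05
ee_pos: [0.4144, 0.3996, 0.0788]
ee_rot: [-0.411, 1.528, 0.412]
force: [-6.1, -5.3, 25.5]
finger_gap: 0.0224
t 19.05 pos [414.4 399.6  78.8] yaw 120.1 F [-6.1 -5.3 25.5] gap 22.4
dp [-0.0002  0.001  -0.0016] turn [0.002 0.005 0.   ]
```

Home at 78.8 mm with 25 N. Releasing and moving well clear.

```bash
python3 -m pendant '{"dp":[[0,0,0],[0,0,0],[0,0,0],[0,0,0],[-0.03,0,0],[-0.1,0,0],[-0.18,0,0],[-0.26,0,0],[-0.32,0,0],[-0.32,0.05,-0.08],[-0.32,0.1,-0.16],[-0.32,0.15,-0.24],[-0.32,0.2,-0.28],[-0.32,0.2,-0.28],[-0.32,0.2,-0.28]],"turn":[[0,0,0],[0,0,0],[0,0,0],[0,0,0],[0,0,0],[0,0,0],[0,0,0],[0,0,0],[0,0,0],[0,0,0],[0,0,0],[0,0,0],[0,0,0],[0,0,0],[0,0,0]],"jaw":[0,0.5,0.5,0.5,0.5,0.5,0.5,0.5,0.5,0.5,0.5,0.5,0.5,0.5,0.5]}'; python3 - <<'E'
from h import *
a=[cv2.resize(eyes.capture(n)[y:y+w,x:x+w,::-1],(400,400),interpolation=2) for n,x,y,w in(('scene',210,130,260),('top',150,90,300))]
cv2.imwrite('pics/c8.png',cv2.hconcat(a))
im=eyes.capture('top')[:,:,::-1]; H,S,V=cv2.split(cv2.cvtColor(np.ascontiguousarray(im),cv2.COLOR_BGR2HSV))
# predicted knob-top centre and rim-board pixels for seated lids vs initial pots
for n,x,y,h in(('sr',412,398.7,52),('lr',562,158.6,58),('ob',517.5,237.7,44),('sq',615.8,77.5,54)):
    print(n,'board ctr px',proj('top',[x/1000,y/1000,(h+9)/1000]).round(1)[0],'knobtop px',proj('top',[x/1000,y/1000,(h+39)/1000]).round(1)[0])
E
```

```text
t: 20.55
ee_pos: [0.2425, 0.4159, 0.2382]
ee_rot: [-0.412, 1.527, 0.413]
force: [1.0, -0.1, 0.3]
finger_gap: 0.0459
sr board ctr px [181.9 277.1] knobtop px [176.8 274.7]
lr board ctr px [347.5 177. ] knobtop px [348.1 171.1]
ob board ctr px [294.2 208.1] knobtop px [293.  203.4]
sq board ctr px [401.5 143.4] knobtop px [403.9 136.5]
```

View pics/c8.png

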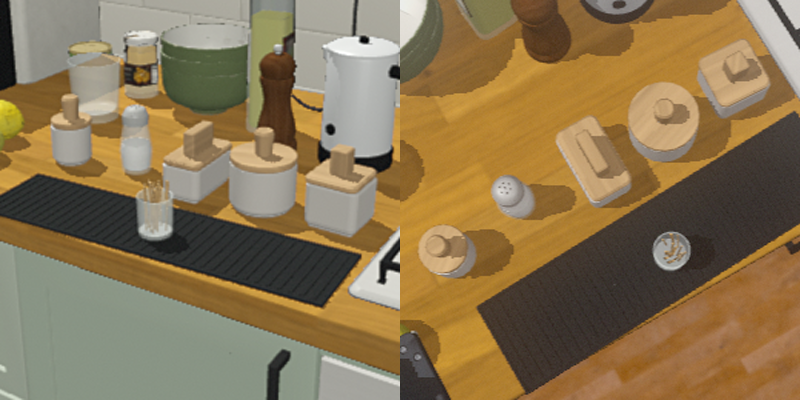

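All four lids sit level on their pots. For the large lid, the knob reads at about (347,173) px in the top view against a predicted (348,171). The salt shaker and toothpick pot are upright and the gripper is clear, so I hand in.

```bash
python3 -c "
from h import *
print(r.close_job(), r.get_obs()['t'])"
```

```text
the job is handed in; nothing more can be done
the job is handed in; nothing more can be done
```

All four lids (square, oblong, large round, small round) are on their own pots and pressed home, and the job was handed in after about 21 s of the 90 s.

- **Fit:** Each lid stopped within 0.1 mm of its predicted home height under a press of 25 to 30 N.
- **Last pictures, both cameras:** All lids look level and centred. The large lid's knob was within about 2 pixels (roughly 3 mm) of where a seated lid should show. I compared only that lid numerically and judged the other three by eye.
- **Surroundings:** The pots look to be where they stood, though I did not re-measure them. The salt shaker and toothpick pot are upright, and the gripper is clear of everything.
- **Small disagreements:** When gripping the last three lids, the TCP settled about 2 mm higher and 1.5 to 2 mm further out than commanded. I allowed for this when placing them. The square lid went down about 2 mm off its planned spot in y, well within the limit. No check failed.

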